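# Uncouple the pump insert of a push dispenser and stand it to drain

### The job

Take the steel pump insert out of the frosted dispenser so that it can drain: push the sprung steel collar round it down until it unlocks, draw the insert straight up out of the neck so that the collar snaps back up, and lower the insert gently, upright and foot down, until it stands fully home in the hole of the bamboo block. Be gentle with the plastic neck: neither ram the collar against its stop nor yank at the insert while it is locked, and leave the bowl, the measuring cup and the coasters where they are.

Things in the scene. Friction and masses are not known exactly. Their poses are not given: they have to be found in the camera images.
- dispenser: Fixed frosted-plastic push dispenser, z up, origin under its centre on the worktop. Round reservoir 84 mm across (foot 90 mm), shoulder 85 mm high, a spout to its own -x (81 mm out, 69 mm high). On top, on the same axis, a quick coupling: neck with a sprung steel collar round it, holding the insert. Over 25 N between insert and dispenser harms the neck.
- collar (a joint): Downward travel (m) of the collar: flat steel flange 64 mm across, 6 mm thick, 31 mm hole, narrower skirt below. 0 = up at rest, 0.0088 = hard stop. Its top at rest lies 132 to 138 mm above the worktop, different each time: feel or look. Spring: 5 N at rest, 12 N at the stop; over 25 N harms it. Fingers 36 mm apart, astride the insert, press the flange with their tips.
- neck_ledge (a point): Point on the dispenser's axis 85 mm above the worktop, where the insert's foot stands. A pawl inside holds the foot's bulge until the collar is about 0.005 down, and frees it from there to the stop. Keep pressing while closing on the stem, then lift: a few mm up the bulge itself holds the pawl open and the collar slightly down; 20 to 27 mm up it has passed it and the collar snaps up.
- insert_mid (a point): Centre of the loose steel pump insert (about 0.14 kg), half-way up its 95 mm length; z along its axis towards the domed top. Round: from the foot a bulge 23 mm across (0 to 20 mm), a groove 12 mm across (20 to 30 mm), then a plain stem 20 mm across. Starts upright and locked in the dispenser, 42 to 48 mm of stem above the collar.
- insert_foot (a point): Centre of the flat underside of the insert's bulge, 47.5 mm below insert_mid along its axis.
- block_hole0 (a point): Centre of the mouth of the hole in the top face of the fixed bamboo draining block (95 x 95 mm, 42 mm high). The hole is upright, round, 28 mm across, 34 mm deep with a flat floor, and chamfered by 2 mm.
- bowl: Stoneware bowl, 140 mm across, 58 mm high, loose; origin under its centre. A bystander.
- cup: Steel measuring cup, 66 mm across, 42 mm high, with a flat handle reaching 106 mm to its own -x; loose; origin under its centre. A bystander.
- coasters: Stack of five round bamboo coasters, 96 mm across, 40 mm high, moving as one; origin under its centre. A bystander.
- block: Fixed bamboo draining block, 95 x 95 mm, 42 mm high, origin under its centre; one hole in its top (block_hole0). The insert is to be lowered in, not dropped.
There are look-alikes about, which are no part of the job. Leave any yellow look-alike of the block alone.

How it is judged:
By the outcome, as a careful person would: the job done as asked, in the order asked, and still so for the second after the job is handed in, with the robot touching nothing.
It also fails if it takes over 54 s, if anything falls off the work surface, if the arm or the gripper's body presses on something with over 40 N, if the wrist force passes 120 N, or if a joint passes its speed limit or range.

### The arm

A 6-joint arm with a two-finger parallel gripper is mounted at the origin on the work surface. World frame = base frame: x ahead of the robot, y to its left, z up, the work surface at z = 0. Lengths are in m, angles in rad, forces in N, time in s.
With the tool pointing down it reaches from about 0.35 to 0.975 m from the base axis. Payload 4.9 kg.
Tool frame: the origin (TCP) lies between the finger pads; the fingertips stand 22 mm ahead of it and the grasp point (between the pads) lies 3 mm ahead of it; z points along the fingers, y is the line along which they close (so a half turn about z gives the same grasp; the last joint's range is limited). The gripper opens to 85 mm and grips with 20 to 120 N. Pads are 22 mm wide; open, the fingers measure 114 mm over their backs; the gripper's body (76 mm by 85 mm) begins 54 mm behind the grasp point. The pads swing forward as they close: fully open they stand 13 mm farther back than shut.
Start: joints at [-1.228, 0.053, 1.613, -0, 1.476, -0.119], TCP at [0.278, -0.56, 0.253] pointing down, gripper open.
Joint ranges: [-3.01, 3.01], [-1.01, 2.22], [0.06, 2.58], [-1.02, 4.17], [0.09, 2.62], [-3.14, 3.14]. Speed limits (rad/s): [2.57, 2.57, 3.14, 3.14, 3.14, 3.14].

### API

Orientations are given as a unit quaternion [w, x, y, z].
In Python, from plant import state, grab_frame, get_calibration, job_done, recognise, regions_of gives the robot as it stands.
- The arm moves only by the tool apply_moves, never from a script. Its argument "targets" is a list of rows, each an object with "translation": the shift along the tool's x, y, z normalised to -1 to 1, where 1 is 100 mm, a list of three; "twist": the turn about the tool's z normalised to -1 to 1, where 1 is 0.1 rad; "hand": the opening, from 0 (shut) to 1 (fully open). A call has 1 to 8 rows; each row shifts and turns the commanded pose from where the row before left it, along the tool's axes as they then stand; what a row does not reach is not made up. A row lasts 1/10 s, in which the tool goes at most 50 mm and 8.59 degrees, less where a joint would pass 70% of its speed; a pose out of reach is approached as far as the arm can. A call with a number of a shift or a turn outside -1 to 1 is refused whole. A call with a gripper value outside its range is refused whole. The fingers move at their own pace and stop on an object; the grip force is fixed at half the most. Time passes only in rows, so rows that do not move let the fingers close. It gives the time, the measured TCP pose, the force, the opening and the grip force at its end, in the units of the state.
- state(): the state, without advancing time (a new reading comes with each control period).
- grab_frame(name): name is "side" or "top" or "wrist"; returns the picture (420x560x3 uint8, red, green, blue); there is no depth.
- get_calibration(name): a dict with "camera_matrix" (3x3 intrinsics, pixels), "D" ([k1, k2, p1, p2, k3] as OpenCV has them; the pictures are not rectified), "pose" (4x4, takes a point from camera to world coordinates). Camera axes: x right, y up, looking along -z (the intrinsics and any distortion apply to the point x, -y, -z); pixel columns grow to the right and rows downward; lengths in m; the calibration is good to about 2 mm. A picture is of the moment at which its call begins: read the wrist's pose just before it. get_calibration takes no time and is no camera call; for the wrist camera it gives the pose at the moment of the call.
- job_done(): hands the job in; it is judged then, once.
Trained networks look in the newest picture that a camera, given by its name, has taken for a name from the list of things; names that differ only in an ending like _2 or _b are one class to them, and where a whole thing is asked for, a point or a joint stands for the part that bears it (a point fixed in the world has none). Each returns a list of dicts, best first, with "score" (0 to 1); they miss things now and then, are a little off and sometimes report something else, mostly with a low value. They report only what shows in the picture. A call takes as long as a camera call. They do not tell look-alikes from the thing itself.
- recognise(camera, query): "point" ([x, y, z] in m, in world coordinates, good to about 4 mm: the middle of the surface that is visible of it).
- regions_of(camera, query): "pixels" (420x560 bool, what is visible of it).
The state is a dict: "time": time; "joint_pos": joint angles; "joint_vel": joint speeds; "joint_efforts": joint torques, N m; "tool_pos": TCP position; "tool_rot": TCP orientation; "contact_force": force on the tool from outside, world axes, zero at the start; "ft_torque": the same for the moment, N m; "gripper_width": opening from 0.0 (shut) to 1.0 (fully open); "grasp_force": force on a finger pad.
Only numpy, scipy, OpenCV 4.12 (cv2) and the standard library are available. Lean on these libraries where they do the work, as an engineer would, in place of code of your own. Each camera call takes 0.05 s, during which the arm holds its last target. There are 200 camera calls.

## Working session

There is one attempt and no reset: what is moved stays moved. The work goes in short steps, Python scripts to look and compute and a tool call to move; the robot and the scene stay as the last step left them, time stands still between calls to the robot, and variables do not carry over. Pictures are saved under pics/ and viewed, at most 10 in all, crops included, and the job is handed in when it is done.

Besides the shell and the picture viewer there is one more tool, called after ">>>" by a JSON object that holds its "op" and its "data". apply_moves: Moves the arm, as the interface text tells. Its arguments: {"type":"object","properties":{"targets":{"type":"array"}},"required":["targets"]}

```bash
mkdir -p pics; cat > h.py <<'E'
import numpy as np, cv2
from plant import *
def save(n,f): 
    im=grab_frame(n); cv2.imwrite('pics/'+f,im[:,:,::-1]); return im
def ray(n,px,cal=None):
    c=cal or get_calibration(n); K=np.array(c['camera_matrix'],float);D=np.array(c['D'],float);P=np.array(c['pose'])
    u=cv2.undistortPoints(np.array([[px]],float),K,D)[0,0]
    return P[:3,3],P[:3,:3]@np.array([u[0],-u[1],-1])
def atz(n,px,z,cal=None):
    o,d=ray(n,px,cal); return o+d*(z-o[2])/d[2]
def proj(n,p,cal=None):
    c=cal or get_calibration(n); K=np.array(c['camera_matrix'],float);D=np.array(c['D'],float);P=np.array(c['pose'])
    q=P[:3,:3].T@(np.array(p)-P[:3,3]); return cv2.projectPoints(np.array([[q[0],-q[1],-q[2]]]),np.zeros(3),np.zeros(3),K,D)[0][0,0]
E
python3 - <<'E'
from h import *
a=save('side','side0.png'); b=save('top','top0.png')
cv2.imwrite('pics/both0.png',cv2.resize(np.vstack([b,a])[:,:,::-1],None,fx=.7,fy=.7))
for n in('top','side'):
  for q in('dispenser','collar','insert_mid','block','bowl','cup','coasters'):
    for r in recognise(n,q): print(n,q,np.round(r['point'],3),round(r['score'],2))
s=state();print(s)
for n in('top','side'):print(np.round(get_calibration(n)['pose'][:3],3) if 0 else np.round(np.array(get_calibration(n)['pose']),3).tolist())
E
```

```text
top dispenser [0.511 0.159 0.075] 0.61
top collar [0.54  0.167 0.136] 0.53
top insert_mid [0.544 0.169 0.174] 0.57
top block [ 0.586 -0.097  0.042] 0.75
top block [0.413 0.005 0.037] 0.74
top bowl [0.792 0.02  0.026] 0.8
top cup [0.445 0.39  0.024] 0.61
top cup [0.79  0.022 0.024] 0.47
top coasters [ 0.716 -0.384  0.04 ] 0.73
side dispenser [0.524 0.194 0.068] 0.9
side dispenser [ 0.716 -0.368  0.039] 0.29
side collar [0.533 0.183 0.133] 0.85
side insert_mid [0.539 0.173 0.166] 0.58
side block [0.418 0.026 0.046] 0.71
side block [ 0.584 -0.079  0.039] 0.63
side bowl [0.79  0.    0.036] 0.65
side cup [0.445 0.386 0.031] 0.94
side cup [ 0.584 -0.081  0.042] 0.64
side coasters [ 0.714 -0.368  0.037] 0.89
{'time': 0.8, 'joint_pos': array([-1.22799505e+00,  5.26856604e-02,  1.61285870e+00,  1.58947310e-05,
        1.47598005e+00, -1.19010076e-01]), 'joint_vel': array([-0.00136775,  0.00030149, -0.00040934, -0.0001038 , -0.00049707,
        0.00137518]), 'joint_efforts': array([ 1.59948881e-04, -3.93635917e+01, -3.70442927e+01,  3.50398366e-06,
        4.41120137e-04,  2.46547546e-05]), 'tool_pos': array([ 0.27848115, -0.55953349,  0.25333718]), 'tool_rot': array([3.30266251e-05, 9.73459693e-01, 2.28858526e-01, 1.16725186e-05]), 'contact_force': array([-0.06575323,  0.32328647,  0.5364202 ]), 'ft_torque': array([ 0.01635438, -0.02142095,  0.00776422]), 'grasp_force': 0.0, 'gripper_width': 1.0025354351592533}
[[0.007, 0.982, -0.189, 0.324], [-1.0, 0.009, 0.008, 0.018], [0.01, 0.189, 0.982, 1.526], [0.0, 0.0, 0.0, 1.0]]
[[-0.975, 0.142, -0.169, 0.407], [-0.22, -0.684, 0.695, 0.794], [-0.017, 0.715, 0.698, 0.918], [0.0, 0.0, 0.0, 1.0]]
```

View pics/top0.png

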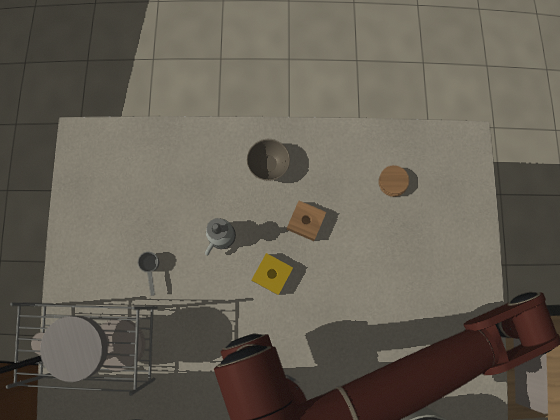

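View pics/side0.png

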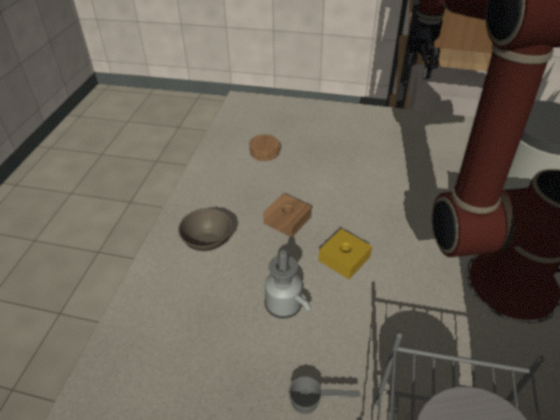

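The top view shows the bamboo block at pixel (307,220) and the yellow look-alike at (272,273). The dispenser and its insert are at about (219,229). The side view agrees: bamboo at (288,213), yellow at (345,252), dispenser at (284,285). Next I'll plan a wrist look over the block and the dispenser.

```bash
cat >> h.py <<'E'
from scipy.spatial.transform import Rotation as R
def tl(target):
    s=state(); q=s['tool_rot']; Rm=R.from_quat([q[1],q[2],q[3],q[0]]).as_matrix()
    return np.round(Rm.T@(np.array(target)-s['tool_pos'])*1000,1)
E
python3 - <<'E'
from h import *
c=get_calibration('wrist');s=state();q=s['tool_rot'];Rm=R.from_quat([q[1],q[2],q[3],q[0]]).as_matrix()
P=np.array(c['pose']);print('cam in tool',Rm.T@(P[:3,3]-s['tool_pos']),(Rm.T@P[:3,:3]).round(3).tolist(),c['camera_matrix'])
print('hole top px',atz('top',(306,219.5),.042), atz('side',(288,210),.042))
for n in('top','side'):
  for qq,z in(('insert_mid',.16),('collar',.135)):
    for r in regions_of(n,qq):
      v,u=np.nonzero(r['pixels']);print(n,qq,r['score'],u.min(),u.max(),v.min(),v.max(),atz(n,(u.mean(),v.mean()),z))
print(tl([.50,.09,.34]))
E
```

```text
cam in tool [ 0.08162661  0.00017969 -0.12072552] [[0.001, 0.947, 0.32], [1.0, -0.001, 0.0], [0.0, 0.32, -0.947]] [[292.32790445   0.         277.89804424]
 [  0.         292.32790445 212.20724989]
 [  0.           0.           1.        ]]
hole top px [ 0.58817141 -0.09976413  0.042     ] [ 0.58442362 -0.09637071  0.042     ]
top insert_mid 0.43 213 221 223 232 [0.54083399 0.16707488 0.16      ]
top collar 0.73 206 227 218 238 [0.54551396 0.17091963 0.135     ]
top collar 0.45 213 221 223 233 [0.54352695 0.16937742 0.135     ]
side insert_mid 0.72 279 287 250 270 [0.54120658 0.17517906 0.16      ]
[ 487.7 -482.8  -86.7]
```

```bash
python3 -c "
from h import *
print(tl([.587,-.098,.26]))"
```

```text
[ 481.8 -275.7   -6.7]
```

>>> {"op": "apply_moves", "data": {"targets": [{"translation": [0.2,-0.11,0],"twist": 0,"hand": 1},{"translation": [0.4,-0.23,0],"twist": 0,"hand": 1},{"translation": [0.4,-0.23,0],"twist": 0,"hand": 1},{"translation": [0.4,-0.23,0],"twist": 0,"hand": 1},{"translation": [0.4,-0.23,0],"twist": 0,"hand": 1},{"translation": [0.4,-0.23,0],"twist": 0,"hand": 1},{"translation": [0.4,-0.23,0],"twist": 0,"hand": 1},{"translation": [0.4,-0.23,0],"twist": 0,"hand": 1}]}}

```text
time: 1.8
tool_pos: [0.4712, -0.2702, 0.2536]
tool_rot: [0.0, 0.973, 0.229, 0.0]
contact_force: [0.6, -0.1, 0.4]
gripper_width: 1.003
grasp_force: 0.0
```

>>> {"op": "apply_moves", "data": {"targets": [{"translation": [0.4,-0.23,0],"twist": 0,"hand": 1},{"translation": [0.4,-0.23,0],"twist": 0,"hand": 1},{"translation": [0.4,-0.23,0],"twist": 0,"hand": 1},{"translation": [0.4,-0.23,0],"twist": 0,"hand": 1},{"translation": [0.2,-0.11,0],"twist": 0,"hand": 1},{"translation": [0,0,0],"twist": 0,"hand": 1},{"translation": [0,0,0],"twist": 0,"hand": 1}]}}

```text
time: 2.5
tool_pos: [0.5856, -0.0993, 0.2532]
tool_rot: [0.0, 0.973, 0.229, -0.0]
contact_force: [-0.0, -0.9, -0.9]
gripper_width: 0.998
grasp_force: 0.0
```

```bash
python3 - <<'E'
from h import *
c=get_calibration('wrist');im=save('wrist','w1.png')
import pickle;pickle.dump(c,open('c1.pkl','wb'))
print(state()['tool_pos'],proj('wrist',[.587,-.098,.042],c))
for r in regions_of('wrist','block'):
  v,u=np.nonzero(r['pixels']);print(r['score'],u.min(),u.max(),v.min(),v.max())
for r in recognise('wrist','block'):print(r)
print(tl([.543,.170,.32]))
E
```

```text
[ 0.58531772 -0.09998347  0.25322098] [277.25086447 185.67515784]
0.84 223 335 127 238
0.59 92 204 209 305
{'point': [0.4341, 0.0094, 0.0427], 'score': 0.91}
{'point': [0.5893, -0.1026, 0.0481], 'score': 0.8}
{'point': [0.5579, 0.1448, 0.0714], 'score': 0.21}
[  82.4 -261.1  -66.7]
```

View pics/w1.png

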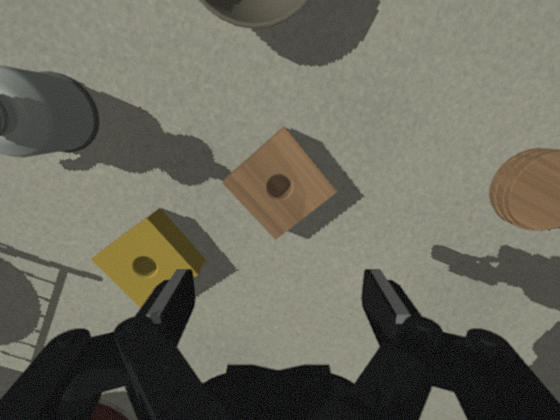

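The wrist picture shows the bamboo block with its hole at pixel (278.5,186.5) and the yellow one at (145,265). I'll fit the hole, then move over the dispenser.

```bash
python3 - <<'E'
from h import *
import pickle
c=pickle.load(open('c1.pkl','rb'))
g=cv2.cvtColor(cv2.imread('pics/w1.png'),cv2.COLOR_BGR2GRAY)
b=np.zeros_like(g);b[168:206,260:298]=(g[168:206,260:298]<75)*255
for k in cv2.findContours(b,0,1)[0]:
  if cv2.contourArea(k)>60:
    e=cv2.fitEllipse(k);print(e,atz('wrist',e[0],.042,c))
cs=[(223,183),(335,189),(285,127),(276,239)]
print(np.mean([atz('wrist',p,.042,c) for p in cs],0),[atz('wrist',p,.042,c).round(4) for p in cs])
print(np.round(28/1e3*292/ (np.array(c['pose'])[2,3]-.042)/.947,1))
E
```

```text
((277.5603332519531, 185.48666381835938), (20.5118408203125, 23.504430770874023), 45.368263244628906) [ 0.58736159 -0.0982216   0.042     ]
[ 0.58760376 -0.10088253  0.042     ] [array([ 0.5617, -0.0404,  0.042 ]), array([ 0.6135, -0.16  ,  0.042 ]), array([ 0.6493, -0.0763,  0.042 ]), array([ 0.5259, -0.1268,  0.042 ])]
26.0
```

>>> {"op": "apply_moves", "data": {"targets": [{"translation": [0.07,-0.2,-0.1],"twist": 0,"hand": 1},{"translation": [0.14,-0.43,-0.1],"twist": 0,"hand": 1},{"translation": [0.14,-0.43,-0.1],"twist": 0,"hand": 1},{"translation": [0.14,-0.43,-0.1],"twist": 0,"hand": 1},{"translation": [0.14,-0.43,-0.1],"twist": 0,"hand": 1},{"translation": [0.14,-0.43,-0.1],"twist": 0,"hand": 1},{"translation": [0.05,-0.26,-0.07],"twist": 0,"hand": 1},{"translation": [0,0,0],"twist": 0,"hand": 1}]}}

```text
time: 3.45
tool_pos: [0.5424, 0.1725, 0.3221]
tool_rot: [-0.0, 0.973, 0.23, 0.001]
contact_force: [0.9, 0.2, -0.1]
gripper_width: 0.996
grasp_force: 0.0
```

>>> {"op": "apply_moves", "data": {"targets": [{"translation": [0,0,0],"twist": 0,"hand": 1},{"translation": [0,0,0],"twist": 0,"hand": 1}]}}

```text
time: 3.65
tool_pos: [0.5429, 0.1692, 0.3198]
tool_rot: [0.0, 0.974, 0.228, -0.0]
contact_force: [-0.3, 0.6, 0.5]
gripper_width: 0.999
grasp_force: 0.0
```

```bash
python3 - <<'E'
from h import *
import pickle
c=get_calibration('wrist');im=save('wrist','w2.png');pickle.dump(c,open('c2.pkl','wb'))
print(state()['tool_pos'],state()['contact_force'])
for q in('insert_mid','collar'):
 for r in regions_of('wrist',q):
  v,u=np.nonzero(r['pixels']);print(q,r['score'],u.min(),u.max(),v.min(),v.max())
 for r in recognise('wrist',q):print(r)
for z in(.13,.135,.18):print(proj('wrist',[.543,.17,z],c))
E
```

```text
[0.54293033 0.16915521 0.31966927] [ 0.03882239 -0.03440798  0.7675916 ]
insert_mid 0.81 266 287 181 214
insert_mid 0.62 228 310 142 211
{'point': [0.5472, 0.1766, 0.1716], 'score': 0.77}
collar 0.83 248 306 166 221
{'point': [0.5482, 0.1717, 0.1359], 'score': 0.67}
[277.10962607 191.51019498]
[277.09735582 192.68775583]
[276.96772783 205.12389266]
```

View pics/w2.png

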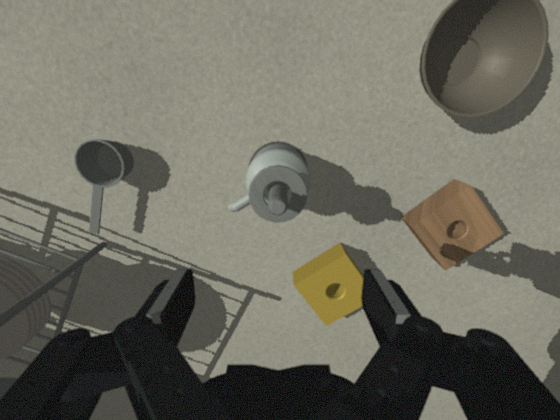

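The picture shows the dispenser with its collar centred at about (277,193.5), right where (0.543,0.169) projects. Next I close to about 36 mm, descend to just above the insert and check the centring up close.

>>> {"op": "apply_moves", "data": {"targets": [{"translation": [0,0,0.15],"twist": 0,"hand": 0.424},{"translation": [0,0,0.25],"twist": 0,"hand": 0.424},{"translation": [0,0,0.25],"twist": 0,"hand": 0.424},{"translation": [0,0,0.25],"twist": 0,"hand": 0.424},{"translation": [0,0,0.15],"twist": 0,"hand": 0.424},{"translation": [0,0,0],"twist": 0,"hand": 0.424},{"translation": [0,0,0],"twist": 0,"hand": 0.424},{"translation": [0,0,0],"twist": 0,"hand": 0.424}]}}

```text
time: 4.7
tool_pos: [0.5437, 0.1709, 0.2171]
tool_rot: [0.0, 0.973, 0.229, 0.001]
contact_force: [0.1, -0.9, 0.1]
gripper_width: 0.425
grasp_force: 0.0
```

```bash
python3 - <<'E'
from h import *
import pickle
c=get_calibration('wrist');im=save('wrist','w3.png');pickle.dump(c,open('c3.pkl','wb'))
s=state();print(s['tool_pos'],s['contact_force'],s['gripper_width'])
for q in('insert_mid','collar'):
 for r in regions_of('wrist',q):
  v,u=np.nonzero(r['pixels']);print(q,r['score'],u.min(),u.max(),v.min(),v.max())
for z in(.135,.18):print(z,proj('wrist',[*s['tool_pos'][:2],z],c))
cv2.imwrite('pics/w3c.png',cv2.resize(im[90:390,130:430,::-1],(600,600),interpolation=cv2.INTER_CUBIC))
E
```

```text
[0.54373228 0.17092807 0.21720904] [ 0.55574085 -0.32214816  0.6573302 ] 0.4254487851691901
insert_mid 0.98 263 294 214 271
collar 0.6 236 320 191 271
0.135 [277.54208365 229.03669605]
0.18 [277.49238294 256.93251391]
```

View pics/w3c.png

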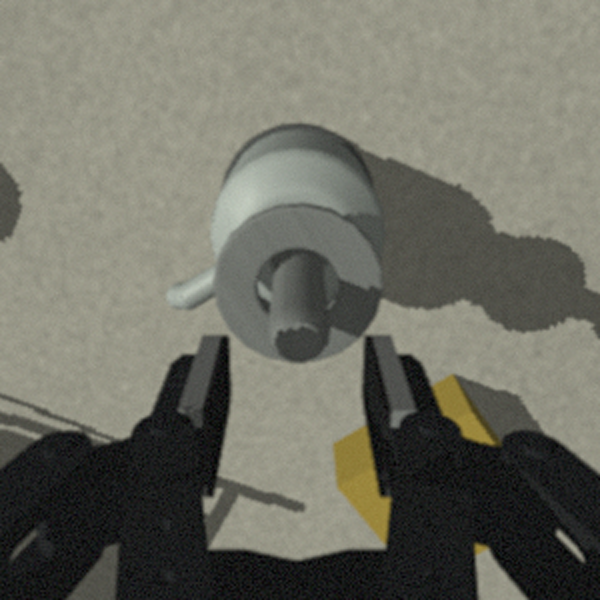

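The close view shows the insert's dome at about column 280 and the middle of the finger gap at 278.3. The collar centre is about 1 mm toward −x of the tool. I'll correct by about 1 mm and descend.

>>> {"op": "apply_moves", "data": {"targets": [{"translation": [-0.01,0.009,0.1],"twist": 0,"hand": 0.424},{"translation": [0,0,0.15],"twist": 0,"hand": 0.424},{"translation": [0,0,0.15],"twist": 0,"hand": 0.424},{"translation": [0,0,0.05],"twist": 0,"hand": 0.424},{"translation": [0,0,0],"twist": 0,"hand": 0.424},{"translation": [0,0,0],"twist": 0,"hand": 0.424},{"translation": [0,0,0],"twist": 0,"hand": 0.424}]}}

```text
time: 5.55
tool_pos: [0.5428, 0.1696, 0.1711]
tool_rot: [0.0, 0.973, 0.229, 0.001]
contact_force: [-0.8, 0.5, 0.3]
gripper_width: 0.425
grasp_force: 0.0
```

```bash
python3 - <<'E'
from h import *
for i in range(3):
  grab_frame('wrist');s=state();print(s['time'],s['tool_pos'],s['contact_force'],s['gripper_width'])
im=save('side','s2.png')
c=proj('side',[.543,.17,.15]).astype(int);print(c)
cv2.imwrite('pics/s2c.png',cv2.resize(im[c[1]-50:c[1]+50,c[0]-50:c[0]+50,::-1],(600,600),interpolation=cv2.INTER_CUBIC))
E
```

```text
5.6 [0.54281691 0.16959621 0.17116418] [-0.57463917 -0.59845429 -0.37313608] 0.4220839970687792
5.65 [0.54276319 0.16959902 0.17113724] [ 0.41731346 -0.44705142 -0.9320177 ] 0.4200720088919331
5.7 [0.54270783 0.16958831 0.17108037] [-0.19790439 -0.72694077 -0.14890441] 0.42631224804725165
[282 261]
```

>>> {"op": "apply_moves", "data": {"targets": [{"translation": [0,0,0.04],"twist": 0,"hand": 0.424},{"translation": [0,0,0.04],"twist": 0,"hand": 0.424},{"translation": [0,0,0.02],"twist": 0,"hand": 0.424},{"translation": [0,0,0],"twist": 0,"hand": 0.424},{"translation": [0,0,0],"twist": 0,"hand": 0.424},{"translation": [0,0,0],"twist": 0,"hand": 0.424}]}}

```text
time: 6.35
tool_pos: [0.5424, 0.1695, 0.1604]
tool_rot: [-0.0, 0.973, 0.229, 0.0]
contact_force: [0.7, 1.1, -0.3]
gripper_width: 0.423
grasp_force: 0.0
```

>>> {"op": "apply_moves", "data": {"targets": [{"translation": [0,0,0.02],"twist": 0,"hand": 0.424},{"translation": [0,0,0],"twist": 0,"hand": 0.424},{"translation": [0,0,0],"twist": 0,"hand": 0.424}]}}

```text
time: 6.65
tool_pos: [0.5422, 0.1695, 0.1582]
tool_rot: [0.0, 0.973, 0.229, -0.0]
contact_force: [0.4, -0.6, -0.0]
gripper_width: 0.419
grasp_force: 0.0
```

>>> {"op": "apply_moves", "data": {"targets": [{"translation": [0,0,0.02],"twist": 0,"hand": 0.424},{"translation": [0,0,0],"twist": 0,"hand": 0.424},{"translation": [0,0,0],"twist": 0,"hand": 0.424}]}}

```text
time: 6.95
tool_pos: [0.5425, 0.1695, 0.1571]
tool_rot: [0.0, 0.973, 0.229, 0.0]
contact_force: [-1.9, -0.8, 5.7]
gripper_width: 0.422
grasp_force: 2.5
```

>>> {"op": "apply_moves", "data": {"targets": [{"translation": [0,0,0.02],"twist": 0,"hand": 0.424},{"translation": [0,0,0],"twist": 0,"hand": 0.424},{"translation": [0,0,0],"twist": 0,"hand": 0.424}]}}

```text
time: 7.25
tool_pos: [0.5425, 0.1695, 0.1553]
tool_rot: [0.0, 0.973, 0.229, 0.0]
contact_force: [-3.3, -0.9, 5.5]
gripper_width: 0.425
grasp_force: 3.2
```

>>> {"op": "apply_moves", "data": {"targets": [{"translation": [0,0,0.02],"twist": 0,"hand": 0.424},{"translation": [0,0,0],"twist": 0,"hand": 0.424},{"translation": [0,0,0],"twist": 0,"hand": 0.424}]}}

```text
time: 7.55
tool_pos: [0.5425, 0.1695, 0.1535]
tool_rot: [0.0, 0.973, 0.229, 0.0]
contact_force: [-3.9, -1.1, 7.9]
gripper_width: 0.42
grasp_force: 3.9
```

>>> {"op": "apply_moves", "data": {"targets": [{"translation": [0,0,0.015],"twist": 0,"hand": 0.424},{"translation": [0,0,0],"twist": 0,"hand": 0.424},{"translation": [0,0,0],"twist": 0,"hand": 0.424}]}}

```text
time: 7.85
tool_pos: [0.5425, 0.1695, 0.1523]
tool_rot: [0.0, 0.973, 0.229, 0.0]
contact_force: [-3.9, -1.3, 8.8]
gripper_width: 0.425
grasp_force: 4.4
```

```bash
python3 - <<'E'
from h import *
for i in range(4):
  im=grab_frame('wrist');s=state();print(s['time'],s['tool_pos'],s['contact_force'],s['ft_torque'],s['grasp_force'])
cv2.imwrite('pics/w4c.png',cv2.resize(im[120:420,130:430,::-1],(600,600),interpolation=cv2.INTER_CUBIC))
E
```

```text
7.9 [0.54252722 0.16955023 0.15229459] [-4.66806045 -1.36872043  8.74355653] [-0.16059689  0.7754184   0.03770649] 4.3559521003953705
7.95 [0.54256044 0.16952789 0.15229208] [-4.00999302 -1.26431371  8.08987429] [-0.11780013  0.7425704  -0.00712391] 4.356605836019298
8.0 [0.5425392  0.16955384 0.15229821] [-4.15114161 -1.25436342 10.26217995] [-0.16258947  0.74465911  0.01720485] 4.357010738476674
8.05 [0.54254108 0.16956314 0.15229699] [-3.86869006 -1.42912698  8.36337342] [-0.17827008  0.76533751  0.04052385] 4.356908975241822
```

View pics/w4c.png

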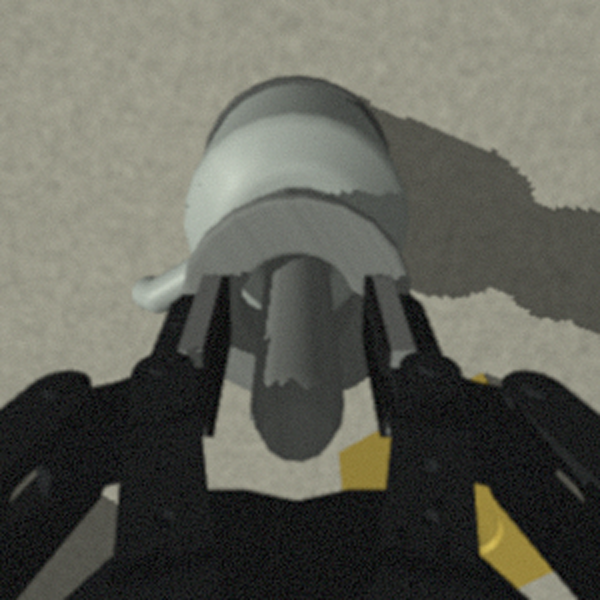

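The fingers stand evenly astride the insert on the flange, with the gap at crop columns 230–365 and the dome centred at 297. The collar is about 5 mm down. I'll press 0.8 mm more, then close in stages.

>>> {"op": "apply_moves", "data": {"targets": [{"translation": [0,0,0.008],"twist": 0,"hand": 0.424},{"translation": [0,0,0],"twist": 0,"hand": 0.424},{"translation": [0,0,0],"twist": 0,"hand": 0.33},{"translation": [0,0,0],"twist": 0,"hand": 0.33},{"translation": [0,0,0],"twist": 0,"hand": 0.33},{"translation": [0,0,0],"twist": 0,"hand": 0.33}]}}

```text
time: 8.65
tool_pos: [0.5433, 0.1699, 0.1521]
tool_rot: [-0.0, 0.973, 0.229, 0.001]
contact_force: [-2.5, 0.1, 9.7]
gripper_width: 0.331
grasp_force: 4.7
```

>>> {"op": "apply_moves", "data": {"targets": [{"translation": [0,0,0],"twist": 0,"hand": 0.26},{"translation": [0,0,0],"twist": 0,"hand": 0.26},{"translation": [0,0,0],"twist": 0,"hand": 0.2},{"translation": [0,0,0],"twist": 0,"hand": 0.0},{"translation": [0,0,0],"twist": 0,"hand": 0.0},{"translation": [0,0,0],"twist": 0,"hand": 0.0},{"translation": [0,0,0],"twist": 0,"hand": 0.0}]}}

```text
time: 9.35
tool_pos: [0.5438, 0.17, 0.1526]
tool_rot: [-0.0, 0.973, 0.229, 0.002]
contact_force: [-1.6, 0.2, 9.9]
gripper_width: 0.214
grasp_force: 59.8
```

The grip is firm, but the collar is only about 6 mm down. For more margin before lifting I'll re-open slightly, press deeper and re-close.

>>> {"op": "apply_moves", "data": {"targets": [{"translation": [0,0,0],"twist": 0,"hand": 0.3},{"translation": [0,0,0],"twist": 0,"hand": 0.3},{"translation": [0,0,0],"twist": 0,"hand": 0.3},{"translation": [0,0,0.01],"twist": 0,"hand": 0.3},{"translation": [0,0,0.005],"twist": 0,"hand": 0.3},{"translation": [0,0,0],"twist": 0,"hand": 0.3},{"translation": [0,0,0],"twist": 0,"hand": 0.3}]}}

```text
time: 10.05
tool_pos: [0.5442, 0.1695, 0.1514]
tool_rot: [0.0, 0.973, 0.229, 0.003]
contact_force: [-1.8, -0.5, 10.2]
gripper_width: 0.303
grasp_force: 5.1
```

```bash
python3 - <<'E'
from h import *
for i in range(4):
  im=grab_frame('wrist');s=state();print(s['time'],s['tool_pos'],s['contact_force'],s['gripper_width'],s['grasp_force'])
E
```

```text
10.1 [0.54421324 0.1695203  0.15135156] [-1.51162227 -1.16440632  9.93327978] 0.2989239563459442 5.082515314439253
10.15 [0.54421374 0.16950268 0.15135599] [-0.95883846 -0.9804601  10.09913009] 0.29723873134204953 5.082659481850995
10.2 [0.54421452 0.16949787 0.15137133] [-1.18045161 -1.04235398  9.38690939] 0.2989519561237193 5.08288755299418
10.25 [0.54423198 0.16949637 0.15137754] [-0.80779935 -0.75814712 10.48329973] 0.2998750581165861 5.082883171776604
```

>>> {"op": "apply_moves", "data": {"targets": [{"translation": [0,0,0.01],"twist": 0,"hand": 0.3},{"translation": [0,0,0],"twist": 0,"hand": 0.3},{"translation": [0,0,0],"twist": 0,"hand": 0.25},{"translation": [0,0,0],"twist": 0,"hand": 0.0},{"translation": [0,0,0],"twist": 0,"hand": 0.0},{"translation": [0,0,0],"twist": 0,"hand": 0.0},{"translation": [0,0,0],"twist": 0,"hand": 0.0}]}}

```text
time: 10.95
tool_pos: [0.5444, 0.1697, 0.1507]
tool_rot: [0.0, 0.973, 0.229, 0.003]
contact_force: [-1.5, 0.7, 10.7]
gripper_width: 0.219
grasp_force: 61.6
```

Force 10.7 N means the collar is about 7 mm down, and the stem is held. Now I lift gently, in small steps, watching the force.

>>> {"op": "apply_moves", "data": {"targets": [{"translation": [0,0,-0.01],"twist": 0,"hand": 0},{"translation": [0,0,-0.01],"twist": 0,"hand": 0},{"translation": [0,0,-0.01],"twist": 0,"hand": 0},{"translation": [0,0,0],"twist": 0,"hand": 0}]}}

```text
time: 11.35
tool_pos: [0.5443, 0.1698, 0.1531]
tool_rot: [0.0, 0.973, 0.229, 0.003]
contact_force: [0.1, -0.7, 8.0]
gripper_width: 0.217
grasp_force: 60.6
```

>>> {"op": "apply_moves", "data": {"targets": [{"translation": [0,0,-0.01],"twist": 0,"hand": 0},{"translation": [0,0,-0.01],"twist": 0,"hand": 0},{"translation": [0,0,-0.01],"twist": 0,"hand": 0},{"translation": [0,0,0],"twist": 0,"hand": 0}]}}

```text
time: 11.75
tool_pos: [0.544, 0.1698, 0.1551]
tool_rot: [0.0, 0.973, 0.229, 0.003]
contact_force: [3.8, 0.6, 5.6]
gripper_width: 0.22
grasp_force: 61.0
```

>>> {"op": "apply_moves", "data": {"targets": [{"translation": [0,0,-0.01],"twist": 0,"hand": 0},{"translation": [0,0,-0.01],"twist": 0,"hand": 0},{"translation": [0,0,0],"twist": 0,"hand": 0}]}}

```text
time: 12.05
tool_pos: [0.543, 0.1698, 0.156]
tool_rot: [-0.0, 0.973, 0.229, 0.001]
contact_force: [5.5, 2.0, 4.4]
gripper_width: 0.217
grasp_force: 61.1
```

```bash
python3 - <<'E'
from h import *
for i in range(6):
  im=grab_frame('wrist');s=state();print(s['time'],s['tool_pos'],s['contact_force'],s['ft_torque'],s['tool_rot'])
E
```

```text
12.1 [0.54302919 0.16977049 0.15598899] [5.20196645 2.56862632 3.23528481] [ 0.51669265 -0.91536107  0.04132181] [-1.44568274e-04  9.73468108e-01  2.28819693e-01  1.17025224e-03]
12.15 [0.54304694 0.16977224 0.15601572] [5.06545638 2.11057388 2.60469626] [ 0.46616688 -0.90123816 -0.00851005] [-1.42980310e-04  9.73467010e-01  2.28824269e-01  1.18889966e-03]
12.2 [0.54303238 0.16975288 0.15599145] [4.86962083 2.38598484 4.37876442] [ 0.47856533 -0.89710226 -0.02382145] [-1.36852738e-04  9.73465486e-01  2.28830921e-01  1.15675691e-03]
12.25 [0.54303229 0.16973925 0.15600916] [4.27113555 2.94008235 4.62268988] [ 0.44535981 -0.85270442  0.00345362] [-1.22901098e-04  9.73473068e-01  2.28798581e-01  1.17477623e-03]
12.3 [0.54303096 0.16977832 0.15601041] [4.16227758 1.52521611 5.35194538] [ 4.07848436e-01 -8.19118007e-01 -4.46563226e-05] [-1.21461320e-04  9.73460121e-01  2.28853668e-01  1.17309551e-03]
12.35 [0.54302806 0.16977427 0.15601384] [4.50670564 1.44500645 3.61113964] [ 0.43553237 -0.92344114 -0.03087336] [-1.15236878e-04  9.73459719e-01  2.28855426e-01  1.16480620e-03]
```

The force stays small and upward, so the insert isn't locked. The z difference is just compliance. I'll ease about 1 mm in +x and keep drawing up.

>>> {"op": "apply_moves", "data": {"targets": [{"translation": [0.008,0,-0.01],"twist": 0,"hand": 0},{"translation": [0,0,-0.01],"twist": 0,"hand": 0},{"translation": [0,0,-0.01],"twist": 0,"hand": 0},{"translation": [0,0,0],"twist": 0,"hand": 0}]}}

```text
time: 12.75
tool_pos: [0.5427, 0.1699, 0.1569]
tool_rot: [-0.0, 0.973, 0.229, -0.0]
contact_force: [6.3, 2.3, -2.8]
gripper_width: 0.214
grasp_force: 60.3
```

```bash
python3 - <<'E'
from h import *
for i in range(3):
  im=grab_frame('wrist');s=state();print(s['time'],s['tool_pos'],s['contact_force'],s['ft_torque'],s['tool_rot'])
cv2.imwrite('pics/w5c.png',cv2.resize(im[120:420,130:430,::-1],(600,600),interpolation=cv2.INTER_CUBIC))
E
```

```text
12.8 [0.54268382 0.16986638 0.15687364] [ 5.38414315  2.46563749 -3.13550257] [ 0.4866122  -1.34301019 -0.02191495] [-1.42229165e-04  9.73466038e-01  2.28831373e-01 -2.36034424e-04]
12.85 [0.54268653 0.16986321 0.1568834 ] [ 6.13929177  2.02361335 -2.73579261] [ 0.49914794 -1.31666707  0.02703899] [-1.43310195e-04  9.73465028e-01  2.28835653e-01 -2.50972202e-04]
12.9 [0.54271302 0.16986567 0.15689049] [ 5.52989437  2.25705374 -1.82228094] [ 0.49474375 -1.34000805 -0.00266145] [-1.39853120e-04  9.73465050e-01  2.28835603e-01 -2.11606693e-04]
```

View pics/w5c.png

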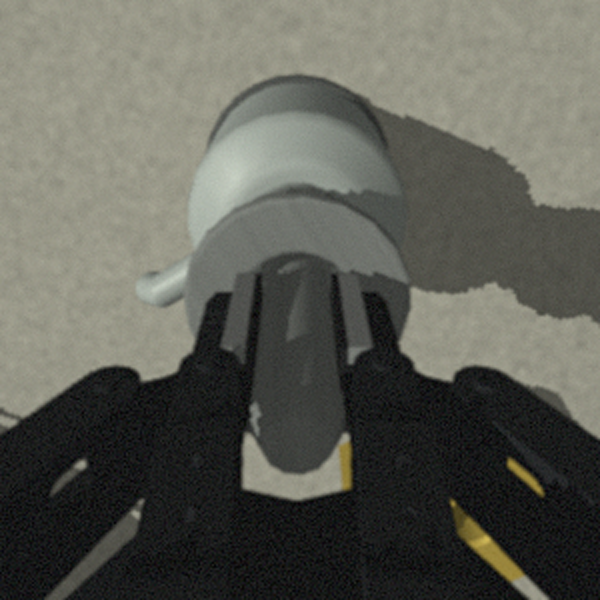

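>>> {"op": "apply_moves", "data": {"targets": [{"translation": [0.01,0,-0.01],"twist": 0,"hand": 0},{"translation": [0,0,-0.005],"twist": 0,"hand": 0},{"translation": [0,0,0],"twist": 0,"hand": 0}]}}

```text
time: 13.2
tool_pos: [0.5427, 0.17, 0.157]
tool_rot: [0.0, 0.973, 0.229, -0.001]
contact_force: [6.4, 1.3, -5.5]
gripper_width: 0.215
grasp_force: 59.7
```

```bash
python3 - <<'E'
from h import *
for i in range(3):
  im=grab_frame('side');s=state();print(s['time'],s['tool_pos'],s['contact_force'],s['ft_torque'],s['tool_rot'])
E
```

```text
13.25 [0.54278277 0.16994376 0.1570163 ] [ 5.73868677  0.94486358 -6.13601103] [ 0.35748687 -1.29839158 -0.01820853] [ 5.65941270e-05  9.73463988e-01  2.28835594e-01 -1.46007649e-03]
13.3 [0.54276789 0.16995028 0.15703676] [ 5.47239432  1.58964175 -5.82446828] [ 0.36621835 -1.34683376 -0.00438027] [ 4.15412510e-05  9.73464274e-01  2.28834459e-01 -1.44772084e-03]
13.35 [0.54275406 0.16995598 0.15699957] [ 5.08352967  1.56615108 -5.78484582] [ 0.33080242 -1.38907428  0.06787225] [ 2.66487575e-05  9.73466290e-01  2.28825680e-01 -1.47943830e-03]
```

The insert rose freely to about 6.2 mm and now drags at under 6 N. I'll pull a little more, well below 25 N, to tell drag from lock.

>>> {"op": "apply_moves", "data": {"targets": [{"translation": [0,0,-0.008],"twist": 0,"hand": 0},{"translation": [0,0,0],"twist": 0,"hand": 0},{"translation": [0,0,0],"twist": 0,"hand": 0}]}}

```text
time: 13.65
tool_pos: [0.5427, 0.17, 0.1574]
tool_rot: [-0.0, 0.973, 0.229, -0.002]
contact_force: [6.4, 2.1, -7.3]
gripper_width: 0.216
grasp_force: 59.4
```

```bash
python3 - <<'E'
from h import *
im=grab_frame('wrist')
for i in range(3):
  im=grab_frame('side');s=state();print(s['time'],s['tool_pos'],s['contact_force'],s['tool_rot'])
# flange width in w4,w5 crops & regions
E
```

```text
13.75 [0.54262541 0.17001056 0.15739282] [ 6.5740257   2.06837633 -7.5160524 ] [-6.43959731e-05  9.73465549e-01  2.28828102e-01 -1.58782859e-03]
13.8 [0.54263105 0.1700281  0.15741134] [ 6.57835155  1.49445309 -7.3043348 ] [-6.61519031e-05  9.73463011e-01  2.28839021e-01 -1.56996054e-03]
13.85 [0.54262955 0.17003159 0.15739172] [ 6.27097032  1.93917189 -7.20380657] [-9.16175973e-05  9.73467871e-01  2.28818243e-01 -1.58362642e-03]
```

>>> {"op": "apply_moves", "data": {"targets": [{"translation": [0.01,0,0],"twist": 0,"hand": 0},{"translation": [0.01,0,0],"twist": 0,"hand": 0},{"translation": [0,0,0],"twist": 0,"hand": 0},{"translation": [0,0,0],"twist": 0,"hand": 0}]}}

```text
time: 14.25
tool_pos: [0.5436, 0.1708, 0.1588]
tool_rot: [-0.0, 0.973, 0.229, -0.003]
contact_force: [-1.5, 0.1, -6.4]
gripper_width: 0.219
grasp_force: 59.2
```

```bash
python3 - <<'E'
from h import *
for i in range(3):
  im=grab_frame('wrist');s=state();print(s['time'],s['tool_pos'],s['contact_force'],s['ft_torque'],s['tool_rot'])
E
```

```text
14.3 [0.54377648 0.170973   0.15933235] [-2.2681601   0.1246941  -3.22657171] [-0.06764019  0.54807395 -0.01288928] [-2.49525454e-04  9.73448067e-01  2.28889820e-01 -2.87220503e-03]
14.35 [0.54389718 0.17107177 0.15971955] [-4.18852713 -0.85121771 -5.34013774] [-0.03990883  0.75705703  0.01148463] [-3.25747110e-04  9.73446405e-01  2.28899622e-01 -2.63685009e-03]
14.4 [0.54403094 0.17115426 0.15998617] [-4.04111537  0.33191898 -5.53799832] [-0.02363044  0.9290938  -0.00435402] [-3.80204068e-04  9.73448031e-01  2.28895044e-01 -2.41778206e-03]
```

Lateral jam confirmed: it slid free once recentred, and is now 9 mm up. I continue upward, easing 0.8 mm back.

>>> {"op": "apply_moves", "data": {"targets": [{"translation": [-0.008,0,-0.01],"twist": 0,"hand": 0},{"translation": [0,0,-0.01],"twist": 0,"hand": 0},{"translation": [0,0,-0.01],"twist": 0,"hand": 0},{"translation": [0,0,0],"twist": 0,"hand": 0}]}}

```text
time: 14.8
tool_pos: [0.5445, 0.1713, 0.1644]
tool_rot: [-0.001, 0.973, 0.229, -0.0]
contact_force: [-5.7, 1.4, -2.4]
gripper_width: 0.22
grasp_force: 59.8
```

>>> {"op": "apply_moves", "data": {"targets": [{"translation": [-0.008,0,-0.01],"twist": 0,"hand": 0},{"translation": [-0.005,0,-0.015],"twist": 0,"hand": 0},{"translation": [0,0,-0.015],"twist": 0,"hand": 0},{"translation": [0,0,0],"twist": 0,"hand": 0}]}}

```text
time: 15.2
tool_pos: [0.5438, 0.1708, 0.1687]
tool_rot: [-0.001, 0.973, 0.229, 0.0]
contact_force: [-4.9, 3.4, -1.4]
gripper_width: 0.219
grasp_force: 60.0
```

>>> {"op": "apply_moves", "data": {"targets": [{"translation": [-0.006,-0.008,-0.01],"twist": 0,"hand": 0},{"translation": [0,0,-0.015],"twist": 0,"hand": 0},{"translation": [0,0,-0.015],"twist": 0,"hand": 0},{"translation": [0,0,0],"twist": 0,"hand": 0}]}}

```text
time: 15.6
tool_pos: [0.5432, 0.1709, 0.1726]
tool_rot: [-0.0, 0.973, 0.229, 0.0]
contact_force: [-4.3, 3.2, -1.2]
gripper_width: 0.216
grasp_force: 60.0
```

>>> {"op": "apply_moves", "data": {"targets": [{"translation": [-0.005,-0.008,-0.015],"twist": 0,"hand": 0},{"translation": [0,0,-0.02],"twist": 0,"hand": 0},{"translation": [0,0,-0.02],"twist": 0,"hand": 0},{"translation": [0,0,0],"twist": 0,"hand": 0}]}}

```text
time: 16.0
tool_pos: [0.5436, 0.1709, 0.1788]
tool_rot: [0.001, 0.973, 0.229, 0.002]
contact_force: [0.4, -0.2, -0.7]
gripper_width: 0.216
grasp_force: 59.9
```

>>> {"op": "apply_moves", "data": {"targets": [{"translation": [0,0,-0.03],"twist": 0,"hand": 0},{"translation": [0,0,-0.04],"twist": 0,"hand": 0},{"translation": [0,0,-0.04],"twist": 0,"hand": 0},{"translation": [0,0,0],"twist": 0,"hand": 0}]}}

```text
time: 16.4
tool_pos: [0.5427, 0.1712, 0.1894]
tool_rot: [0.0, 0.973, 0.229, 0.001]
contact_force: [-0.0, -0.6, -0.8]
gripper_width: 0.217
grasp_force: 59.9
```

The insert is free. I'll raise it clear of the collar, then carry it over the block.

>>> {"op": "apply_moves", "data": {"targets": [{"translation": [0,0,-0.1],"twist": 0,"hand": 0},{"translation": [0,0,-0.2],"twist": 0,"hand": 0},{"translation": [0,0,-0.2],"twist": 0,"hand": 0},{"translation": [0,0,-0.1],"twist": 0,"hand": 0},{"translation": [0,0,0],"twist": 0,"hand": 0},{"translation": [0,0,0],"twist": 0,"hand": 0}]}}

```text
time: 17.0
tool_pos: [0.5419, 0.1711, 0.2479]
tool_rot: [-0.0, 0.973, 0.229, -0.0]
contact_force: [-0.4, -1.0, -1.0]
gripper_width: 0.212
grasp_force: 59.9
```

```bash
python3 - <<'E'
from h import *
s=state();print(s['tool_pos'],s['tool_rot'],s['contact_force'],tl([.5874,-.0995,.20]),tl([.5874,-.0995,.26]))
E
```

```text
[0.54190383 0.17114387 0.24789637] [-8.58502783e-06  9.73463290e-01  2.28843099e-01 -2.43734179e-04] [-0.44330156 -1.01909951 -1.04667195] [-79.8 262.6  47.9] [-79.9 262.6 -12.1]
```

>>> {"op": "apply_moves", "data": {"targets": [{"translation": [-0.1,0.2,0.03],"twist": 0,"hand": 0},{"translation": [-0.2,0.4,0.08],"twist": 0,"hand": 0},{"translation": [-0.2,0.4,0.08],"twist": 0,"hand": 0},{"translation": [-0.2,0.4,0.08],"twist": 0,"hand": 0},{"translation": [-0.2,0.4,0.08],"twist": 0,"hand": 0},{"translation": [-0.2,0.4,0.08],"twist": 0,"hand": 0},{"translation": [-0.2,0.3,0.05],"twist": 0,"hand": 0},{"translation": [-0.1,0.12,0],"twist": 0,"hand": 0}]}}

```text
time: 17.8
tool_pos: [0.5318, -0.128, 0.1976]
tool_rot: [-0.001, 0.974, 0.227, -0.002]
contact_force: [-0.7, 0.3, -0.9]
gripper_width: 0.219
grasp_force: 59.9
```

>>> {"op": "apply_moves", "data": {"targets": [{"translation": [0,0,0],"twist": 0,"hand": 0},{"translation": [0,0,0],"twist": 0,"hand": 0},{"translation": [0,0,0],"twist": 0,"hand": 0}]}}

```text
time: 18.1
tool_pos: [0.5336, -0.1245, 0.2002]
tool_rot: [-0.0, 0.973, 0.23, 0.0]
contact_force: [0.5, 0.5, -1.1]
gripper_width: 0.215
grasp_force: 59.9
```

```bash
python3 - <<'E'
from h import *
import pickle
c=get_calibration('wrist');im=save('wrist','w6.png');pickle.dump(c,open('c6.pkl','wb'))
s=state();print(s['tool_pos'],s['tool_rot'],proj('wrist',[.5874,-.0995,.042],c))
p=proj('wrist',[.5874,-.0995,.042],c).astype(int)
g=cv2.cvtColor(im,cv2.COLOR_RGB2GRAY)
for t in(60,75,90):
  m=np.zeros_like(g);m[p[1]-30:p[1]+30,p[0]-30:p[0]+30]=(g[p[1]-30:p[1]+30,p[0]-30:p[0]+30]<t)*255
  for k in cv2.findContours(m,0,1)[0]:
   if cv2.contourArea(k)>100:
    e=cv2.fitEllipse(cv2.convexHull(k));print(t,e,atz('wrist',e[0],.042,c))
for r in regions_of('wrist','insert_mid'):
  v,u=np.nonzero(r['pixels']);print(r['score'],u.min(),u.max(),v.min(),v.max())
E
```

```text
[ 0.53373079 -0.12443095  0.20036681] [-1.31930688e-04  9.73248633e-01  2.29754369e-01  1.06860014e-04] [279.66510074 138.78901377]
75 ((278.7041320800781, 138.40652465820312), (28.39101219177246, 30.219196319580078), 28.642234802246094) [ 0.58730866 -0.09854877  0.042     ]
90 ((278.5044250488281, 138.3719482421875), (29.602218627929688, 31.698732376098633), 25.5328426361084) [ 0.58725358 -0.09836929  0.042     ]
0.96 253 301 229 355
```

View pics/w6.png

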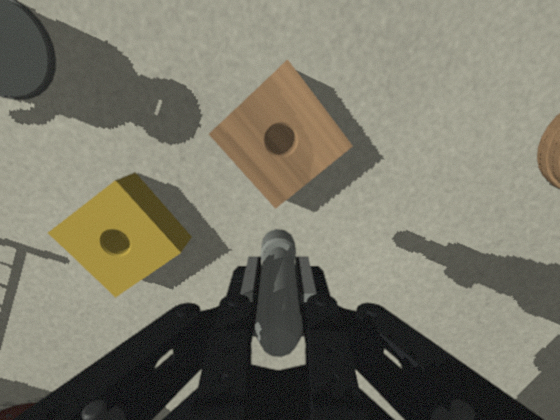

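```bash
python3 - <<'E'
from h import *
import pickle
c=pickle.load(open('c6.pkl','rb'));im=cv2.imread('pics/w6.png').astype(int)
print('row',[tuple(im[138:141,u].mean(0).astype(int)) for u in range(256,306,2)])
print('col',[tuple(im[v,278:282].mean(0).astype(int)) for v in range(114,164,2)])
s=state();q=s['tool_rot'];Rm=R.from_quat([q[1],q[2],q[3],q[0]]).as_matrix()
for l in([0,0,65.7],[11.5,0,65.7],[0,11.5,65.7],[0,-11.5,65.7],[11.5,0,45.7]):
  print(l,proj('wrist',s['tool_pos']+Rm@np.array(l)/1e3,c))
g=im.mean(2)
for v in(234,238,242,248):print(v,[int(x) for x in g[v,256:302:2]])
print([int(x) for x in g[222:246,278]])
E
```

```text
row [(np.int64(82), np.int64(111), np.int64(135)), (np.int64(84), np.int64(114), np.int64(139)), (np.int64(86), np.int64(118), np.int64(144)), (np.int64(86), np.int64(115), np.int64(143)), (np.int64(59), np.int64(77), np.int64(95)), (np.int64(43), np.int64(56), np.int64(68)), (np.int64(46), np.int64(60), np.int64(70)), (np.int64(46), np.int64(62), np.int64(73)), (np.int64(49), np.int64(64), np.int64(79)), (np.int64(50), np.int64(67), np.int64(80)), (np.int64(50), np.int64(67), np.int64(82)), (np.int64(54), np.int64(70), np.int64(84)), (np.int64(52), np.int64(69), np.int64(83)), (np.int64(52), np.int64(68), np.int64(83)), (np.int64(53), np.int64(68), np.int64(83)), (np.int64(45), np.int64(62), np.int64(76)), (np.int64(51), np.int64(65), np.int64(79)), (np.int64(47), np.int64(61), np.int64(76)), (np.int64(48), np.int64(63), np.int64(74)), (np.int64(67), np.int64(94), np.int64(115)), (np.int64(97), np.int64(131), np.int64(162)), (np.int64(92), np.int64(125), np.int64(154)), (np.int64(91), np.int64(119), np.int64(148)), (np.int64(87), np.int64(118), np.int64(146)), (np.int64(86), np.int6
[... 1226 characters left out ...]
445]
[0, 11.5, 65.7] [294.38424629 237.63601664]
[0, -11.5, 65.7] [261.17974477 237.61398582]
[11.5, 0, 45.7] [277.74902201 233.52556786]
234 [161, 161, 158, 154, 153, 120, 102, 98, 96, 87, 82, 81, 72, 68, 58, 61, 63, 99, 149, 158, 156, 155, 161]
238 [158, 157, 151, 140, 112, 108, 102, 102, 103, 108, 108, 105, 95, 80, 76, 62, 66, 52, 87, 154, 153, 153, 152]
242 [156, 152, 154, 127, 109, 133, 140, 136, 126, 122, 115, 119, 113, 115, 109, 98, 89, 71, 58, 103, 158, 163, 156]
248 [153, 153, 153, 143, 139, 109, 117, 116, 113, 101, 90, 83, 78, 75, 105, 121, 97, 59, 64, 62, 138, 155, 149]
[154, 156, 159, 156, 155, 155, 144, 113, 84, 71, 74, 78, 81, 79, 78, 85, 105, 118, 115, 114, 119, 120, 118, 119]
```

```bash
cat > m.py <<'E'
from h import *
import pickle
c=pickle.load(open('c6.pkl','rb'));s=state();q=s['tool_rot'];Rm=R.from_quat([q[1],q[2],q[3],q[0]]).as_matrix()
def pt(x,z): return proj('wrist',s['tool_pos']+Rm@np.array([x,0,z])/1e3,c)[1]   # tool mm -> row
def model(th,z0,x0,r):  # th tilt foot to -x, foot axial z0 from TCP, dome sphere radius r below top
    P=lambda x,l:(x0+x*np.cos(th)-(l-3)*np.sin(th), 3+(l-3)*np.cos(th)+x*np.sin(th))
    foot=max(pt(*P(11.5*sg,z0)) if 0 else pt(*P(11.5,z0)) for sg in(1,))
    top=pt(*P(11.5,z0-20))
    ct=z0-95
    dome=max(pt(*P(-10*np.cos(a),ct+r*(1-np.sin(a)))) for a in np.linspace(0,np.pi/2,60))
    return foot,top,dome
for r in(3,6,10):
  print(r,'w4 pred (obs 350)',model(0,67.3,0,r)[2],'now upright',np.round(model(0,65.7,0,r),1),
   [ (t,np.round(model(np.radians(t),65.7,0,r),1).tolist()) for t in(2,4,6)])
for z0 in(60,65.7):print('shift',[(x,np.round(model(0,z0,x,10),1).tolist()) for x in(-2,-4)])
E
python3 m.py
```

```text
3 w4 pred (obs 350) 350.03148901132636 now upright [222.1 233.5 353.1] [(2, [224.9, 235.5, 351.6]), (4, [227.7, 237.6, 350.0]), (6, [230.6, 239.6, 348.3])]
6 w4 pred (obs 350) 346.5872830974607 now upright [222.1 233.5 349.6] [(2, [224.9, 235.5, 348.1]), (4, [227.7, 237.6, 346.5]), (6, [230.6, 239.6, 344.9])]
10 w4 pred (obs 350) 343.57595257518545 now upright [222.1 233.5 346.6] [(2, [224.9, 235.5, 345.0]), (4, [227.7, 237.6, 343.3]), (6, [230.6, 239.6, 341.6])]
shift [(-2, [227.9, 240.3, 362.1]), (-4, [230.7, 243.4, 366.2])]
shift [(-2, [224.8, 236.5, 350.6]), (-4, [227.5, 239.5, 354.5])]
```

```bash
cat >> m.py <<'E'
h=atz('wrist',(281,138.2),.042,c);print('hole',h)
f=h.copy();f[2]=.120;print(tl(f+Rm@np.array([.0048,0,0])), s['tool_pos'])
E
python3 m.py | tail -2
```

```text
hole [ 0.58842697 -0.10036828  0.042     ]
[64.5  2.9 80.5] [ 0.53376912 -0.12450819  0.20043303]
```

>>> {"op": "apply_moves", "data": {"targets": [{"translation": [0.12,0.01,0.1],"twist": 0,"hand": 0},{"translation": [0.2,0.01,0.2],"twist": 0,"hand": 0},{"translation": [0.2,0.01,0.2],"twist": 0,"hand": 0},{"translation": [0.12,0,0.2],"twist": 0,"hand": 0},{"translation": [0,0,0.1],"twist": 0,"hand": 0},{"translation": [0,0,0],"twist": 0,"hand": 0},{"translation": [0,0,0],"twist": 0,"hand": 0},{"translation": [0,0,0],"twist": 0,"hand": 0}]}}

```text
time: 19.0
tool_pos: [0.5926, -0.1003, 0.1219]
tool_rot: [0.001, 0.973, 0.229, 0.001]
contact_force: [0.1, 0.4, -1.1]
gripper_width: 0.218
grasp_force: 59.9
```

```bash
python3 - <<'E'
from h import *
import pickle
grab_frame('wrist')
c=get_calibration('wrist');im=save('wrist','w7.png');pickle.dump(c,open('c7.pkl','wb'))
s=state();print(s['tool_pos'],s['tool_rot'],s['contact_force'])
h=[.5884,-.1004,.042];print('hole px',proj('wrist',h,c),'TCP err mm',tl([h[0],h[1],.12]))
cv2.imwrite('pics/w7c.png',cv2.resize(im[170:320,200:350,::-1],(600,600),interpolation=cv2.INTER_CUBIC))
E
```

```text
[ 0.59261963 -0.10031329  0.12182253] [6.21404296e-04 9.73498951e-01 2.28688401e-01 1.01117168e-03] [ 0.04191701 -1.2015964  -1.05813271]
hole px [275.0058788  234.87930159] TCP err mm [-3.8 -1.8  1.8]
```

View pics/w7c.png

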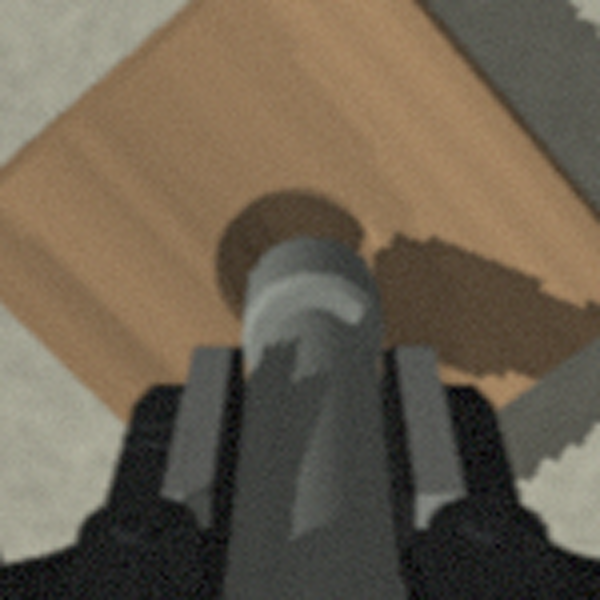

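The crop shows the bamboo block's hole with its left edge at 217 and top edge at 190. The foot's front edge is at (311,237), so it is slightly too far in +y of the tool. I'll compute the remaining offset.

```bash
python3 - <<'E'
from h import *
import pickle
c=pickle.load(open('c7.pkl','rb'));s=state();q=s['tool_rot'];Rm=R.from_quat([q[1],q[2],q[3],q[0]]).as_matrix()
T=lambda u,v,z:(Rm.T@(atz('wrist',(u,v),z,c)-s['tool_pos']))[:2]*1000
print('foot front',T(277.8,229.2,.0561),'hole top edge',T(274.5,217.5,.042),'hole left',T(200+217/4,170+255/4,.042),'hole center pred',T(275,234.9,.042),'foot L/R',T(200+250/4,170+262/4,.0561),T(200+372/4,170+262/4,.0561))
print(s['time'],s['tool_pos'])
E
```

```text
foot front [6.28581063 0.14504389] hole top edge [ 9.77080938 -2.2710169 ] hole left [ -3.04286591 -17.34862397] hole center pred [-3.96800636 -1.93907331] foot L/R [  1.59394909 -10.44106333] [ 1.59709759 10.66988015]
19.1 [ 0.59261963 -0.10031329  0.12182253]
```

>>> {"op": "apply_moves", "data": {"targets": [{"translation": [0.01,-0.032,0.05],"twist": 0,"hand": 0},{"translation": [0,0,0.05],"twist": 0,"hand": 0},{"translation": [0,0,0.03],"twist": 0,"hand": 0},{"translation": [0,0,0],"twist": 0,"hand": 0},{"translation": [0,0,0],"twist": 0,"hand": 0}]}}

```text
time: 19.6
tool_pos: [0.5915, -0.0966, 0.107]
tool_rot: [-0.0, 0.973, 0.229, -0.0]
contact_force: [0.3, 0.5, -0.1]
gripper_width: 0.214
grasp_force: 59.9
```

>>> {"op": "apply_moves", "data": {"targets": [{"translation": [0,0,0.02],"twist": 0,"hand": 0},{"translation": [0,0,0.02],"twist": 0,"hand": 0},{"translation": [0,0,0.02],"twist": 0,"hand": 0},{"translation": [0,0,0],"twist": 0,"hand": 0}]}}

```text
time: 20.0
tool_pos: [0.5915, -0.0968, 0.101]
tool_rot: [0.0, 0.973, 0.229, -0.0]
contact_force: [-0.5, -1.0, -1.2]
gripper_width: 0.217
grasp_force: 59.8
```

The foot is 6–7 mm into the hole with no contact force. I continue down.

>>> {"op": "apply_moves", "data": {"targets": [{"translation": [0,0,0.03],"twist": 0,"hand": 0},{"translation": [0,0,0.03],"twist": 0,"hand": 0},{"translation": [0,0,0.03],"twist": 0,"hand": 0},{"translation": [0,0,0],"twist": 0,"hand": 0}]}}

```text
time: 20.4
tool_pos: [0.5914, -0.0968, 0.0917]
tool_rot: [0.0, 0.973, 0.229, -0.0]
contact_force: [0.0, -3.0, -2.2]
gripper_width: 0.219
grasp_force: 59.8
```

>>> {"op": "apply_moves", "data": {"targets": [{"translation": [0,0,0.03],"twist": 0,"hand": 0},{"translation": [0,0,0.03],"twist": 0,"hand": 0},{"translation": [0,0,0.03],"twist": 0,"hand": 0},{"translation": [0,0,0],"twist": 0,"hand": 0},{"translation": [0,0,0],"twist": 0,"hand": 0}]}}

```text
time: 20.9
tool_pos: [0.5914, -0.0968, 0.0828]
tool_rot: [0.0, 0.973, 0.229, -0.0]
contact_force: [-0.5, -4.0, -2.3]
gripper_width: 0.221
grasp_force: 59.7
```

>>> {"op": "apply_moves", "data": {"targets": [{"translation": [0,0.012,0],"twist": 0,"hand": 0},{"translation": [0,0,0.02],"twist": 0,"hand": 0},{"translation": [0,0,0.02],"twist": 0,"hand": 0},{"translation": [0,0,0.02],"twist": 0,"hand": 0},{"translation": [0,0,0],"twist": 0,"hand": 0},{"translation": [0,0,0],"twist": 0,"hand": 0}]}}

```text
time: 21.5
tool_pos: [0.592, -0.0974, 0.0769]
tool_rot: [-0.0, 0.973, 0.229, -0.0]
contact_force: [-1.7, -0.6, -1.8]
gripper_width: 0.218
grasp_force: 59.9
```

>>> {"op": "apply_moves", "data": {"targets": [{"translation": [0,0,0.01],"twist": 0,"hand": 0},{"translation": [0,0,0.005],"twist": 0,"hand": 0},{"translation": [0,0,0],"twist": 0,"hand": 0}]}}

```text
time: 21.8
tool_pos: [0.5922, -0.0976, 0.0758]
tool_rot: [-0.0, 0.973, 0.229, 0.0]
contact_force: [-2.4, -1.3, 0.6]
gripper_width: 0.218
grasp_force: 59.9
```

>>> {"op": "apply_moves", "data": {"targets": [{"translation": [0,0,0.01],"twist": 0,"hand": 0},{"translation": [0,0,0],"twist": 0,"hand": 0},{"translation": [0,0,0],"twist": 0,"hand": 0}]}}

```text
time: 22.1
tool_pos: [0.5922, -0.0977, 0.0748]
tool_rot: [0.0, 0.973, 0.229, 0.0]
contact_force: [-0.6, -1.2, -0.2]
gripper_width: 0.219
grasp_force: 59.9
```

```bash
python3 - <<'E'
from h import *
for i in range(4):
  im=grab_frame('wrist');s=state();print(s['time'],s['tool_pos'],s['contact_force'])
E
```

```text
22.15 [ 0.59222312 -0.09772433  0.0747965 ] [-1.1778475  -1.54806532 -0.6621506 ]
22.2 [ 0.59220421 -0.09770431  0.07478279] [-0.29686906 -1.41929289 -0.4316271 ]
22.25 [ 0.59221953 -0.09773729  0.07481596] [-0.72834854 -1.25834376 -0.8914326 ]
22.3 [ 0.59222913 -0.09773083  0.07480546] [-1.29095328 -1.66917129 -1.02841648]
```

>>> {"op": "apply_moves", "data": {"targets": [{"translation": [0,0,0.01],"twist": 0,"hand": 0},{"translation": [0,0,0],"twist": 0,"hand": 0},{"translation": [0,0,0],"twist": 0,"hand": 0}]}}

```text
time: 22.6
tool_pos: [0.5922, -0.0977, 0.0738]
tool_rot: [0.0, 0.973, 0.229, 0.0]
contact_force: [-0.4, -1.2, -0.2]
gripper_width: 0.219
grasp_force: 60.0
```

>>> {"op": "apply_moves", "data": {"targets": [{"translation": [0,0,0.01],"twist": 0,"hand": 0},{"translation": [0,0,0],"twist": 0,"hand": 0},{"translation": [0,0,0],"twist": 0,"hand": 0}]}}

```text
time: 22.9
tool_pos: [0.5924, -0.0977, 0.0738]
tool_rot: [0.0, 0.973, 0.229, 0.0]
contact_force: [-3.4, -0.7, 4.9]
gripper_width: 0.218
grasp_force: 60.7
```

The floor is reached at TCP 0.0738 (predicted 0.0737), with 5 N. I'll back off slightly, release gently and withdraw.

>>> {"op": "apply_moves", "data": {"targets": [{"translation": [0,0,-0.007],"twist": 0,"hand": 0},{"translation": [0,0,0],"twist": 0,"hand": 0.2},{"translation": [0,0,0],"twist": 0,"hand": 0.23},{"translation": [0,0,0],"twist": 0,"hand": 0.26},{"translation": [0,0,0],"twist": 0,"hand": 0.3},{"translation": [0,0,0],"twist": 0,"hand": 0.4},{"translation": [0,0,0],"twist": 0,"hand": 0.5},{"translation": [0,0,0],"twist": 0,"hand": 0.5}]}}

```text
time: 23.7
tool_pos: [0.5922, -0.0976, 0.0734]
tool_rot: [-0.0, 0.973, 0.229, 0.0]
contact_force: [-0.2, -0.2, 0.1]
gripper_width: 0.499
grasp_force: 0.0
```

>>> {"op": "apply_moves", "data": {"targets": [{"translation": [0,0,0],"twist": 0,"hand": 0.6},{"translation": [0,0,-0.05],"twist": 0,"hand": 0.7},{"translation": [0,0,-0.1],"twist": 0,"hand": 0.7},{"translation": [0,0,-0.2],"twist": 0,"hand": 0.7},{"translation": [0,0,-0.3],"twist": 0,"hand": 0.7},{"translation": [0,0,-0.3],"twist": 0,"hand": 0.7},{"translation": [0,0,-0.2],"twist": 0,"hand": 0.7},{"translation": [-0.2,0,-0.1],"twist": 0,"hand": 0.7}]}}

```text
time: 24.5
tool_pos: [0.5765, -0.1066, 0.2031]
tool_rot: [0.002, 0.973, 0.23, 0.003]
contact_force: [0.1, -0.5, -0.5]
gripper_width: 0.698
grasp_force: 0.0
```

>>> {"op": "apply_moves", "data": {"targets": [{"translation": [-0.2,0,0],"twist": 0,"hand": 0.7},{"translation": [0,0,0],"twist": 0,"hand": 0.7},{"translation": [0,0,0],"twist": 0,"hand": 0.7},{"translation": [0,0,0],"twist": 0,"hand": 0.7}]}}

```text
time: 24.9
tool_pos: [0.5567, -0.1153, 0.1987]
tool_rot: [-0.0, 0.973, 0.229, 0.0]
contact_force: [0.2, 0.1, -0.3]
gripper_width: 0.698
grasp_force: 0.0
```

```bash
python3 - <<'E'
from h import *
c=get_calibration('wrist');w=save('wrist','w8.png');sd=save('side','s8.png')
print(state()['tool_pos'],state()['contact_force'])
for n in('wrist','side'):
  for q in('insert_mid','collar','block','dispenser','bowl','cup','coasters'):
    for r in recognise(n,q)[:2]:print(n,q,np.round(r['point'],3),round(r['score'],2))
p=proj('side',[.587,-.099,.06]).astype(int);d=proj('side',[.543,.17,.12]).astype(int)
a=cv2.resize(sd[p[1]-30:p[1]+30,p[0]-30:p[0]+30],(300,300));b=cv2.resize(sd[d[1]-40:d[1]+40,d[0]-40:d[0]+40],(300,300))
cv2.imwrite('pics/fin.png',np.hstack([cv2.resize(w,(480,360))[:,:,::-1],cv2.resize(np.vstack([a,b]),(180,360))[:,:,::-1]]))
E
```

```text
[ 0.55671802 -0.11519294  0.19833099] [-0.66107561 -0.78645075  0.43285352]
wrist insert_mid [ 0.596 -0.096  0.1  ] 0.98
wrist block [ 0.594 -0.099  0.043] 0.94
wrist block [0.43  0.004 0.044] 0.6
wrist dispenser [0.558 0.131 0.026] 0.59
wrist coasters [ 0.699 -0.346  0.017] 0.91
wrist coasters [ 0.597 -0.098  0.041] 0.19
side insert_mid [ 0.587 -0.095  0.076] 0.68
side block [ 0.579 -0.073  0.044] 0.94
side block [0.418 0.027 0.043] 0.83
side dispenser [0.532 0.197 0.068] 0.83
side bowl [0.788 0.003 0.029] 0.87
side bowl [ 0.58  -0.076  0.043] 0.46
side cup [0.442 0.383 0.028] 0.85
side cup [0.528 0.2   0.068] 0.59
side coasters [0.445 0.383 0.028] 0.65
side coasters [ 0.715 -0.368  0.038] 0.6
```

View pics/fin.png

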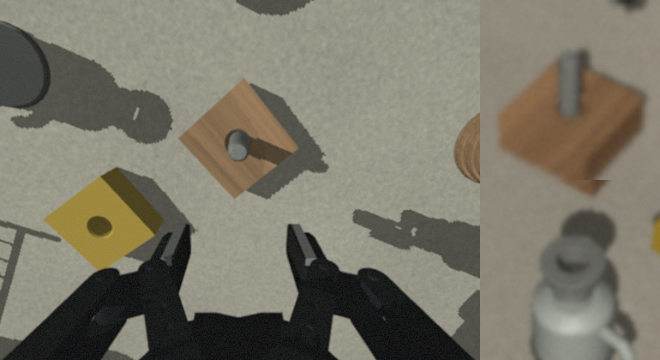

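The final picture shows the insert standing upright in the bamboo block's hole at (238,145), top at about 0.10 m as expected. The collar is empty, and the gripper is clear.

```bash
python3 -c "
from plant import *
print(job_done())"
```

```text
the job is handed in; nothing more can be done
None
```

The insert is out of the dispenser and stands upright, fully home in the bamboo block's hole; the collar looks back up, the bowl, cup and coasters were not touched, and the job was handed in at about 26 s; it jammed sideways briefly on the way out, with the wrist force then below about 10 N.

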